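# Load the round density samples into the sample jar

## Robot

A 6-joint arm with a two-finger parallel gripper is mounted at the origin on the work surface. World frame = base frame: x ahead of the robot, y to its left, z up, the work surface at z = 0. Lengths are in mm, angles in rad, forces in N, time in s.
With the tool pointing down it reaches from about 400 to 925 mm from the base axis. Payload 12.5 kg.
Tool frame: the origin (TCP) lies midway between the tips of the shut fingers; the grasp point (between the pads) lies 19 mm behind it (env.tcp_to_grasp is the distance from the TCP to the grasp point, in mm); z points along the fingers, y is the line along which they close (so a half turn about z gives the same grasp; the last joint's range is limited). The gripper opens to 95 mm and grips with 3 to 60 N. Pads are 20 mm wide; open, the fingers measure 119 mm over their backs; the gripper's body (75 mm by 180 mm) begins 59 mm behind the grasp point.
Start: joints at [-1.405, 0.491, 1.559, -0, 1.092, -0.106], TCP at [167.814, -602.068, 214.661] pointing down, gripper open.
Joint ranges: [-3.1, 3.1], [-0.84, 2.19], [0.05, 2.79], [-1.13, 4.28], [0.06, 2.93], [-2.69, 2.69]. Speed limits (rad/s): [2.22, 2.22, 2.79, 3.14, 3.14, 3.14].

## Interface

Orientations are given as [roll, pitch, yaw] about the fixed x, y, z axes, in that order (R = Rz(yaw) Ry(pitch) Rx(roll)).
In Python, from cell import env gives the robot as it stands. The module is installed in compiled form; this text tells all that it offers.
- The arm moves only by the tool step_arm, never from a script. Its argument "plan" is a list that holds one entry, the list of rows, each a list of 5 numbers: the shift along the tool's x, y, z in mm, then the turn about the tool's z in degrees, then the opening, from -1 (shut) to 1 (fully open). A call has 1 to 8 rows; each row is the pose to reach, as a shift and turn from the pose commanded when the call began, along the tool's axes at that moment; what a row does not reach only later rows make up. A row lasts 1/12 s, in which the tool goes at most 41.7 mm and 7.16 degrees, less where a joint would pass 70% of its speed; a pose out of reach is approached as far as the arm can. A call with a gripper value outside its range is refused whole. The fingers move at their own pace and stop on an object; the grip force is fixed at half the most. Time passes only in rows, so rows that repeat a pose let the fingers close. It gives the time, the measured TCP pose, the force, the opening and the grip force at its end, in the units of the state.
- env.state(): the state, without advancing time (a new reading comes with each control period).
- env.read_camera(name): name is "scene" or "top"; returns the picture (384x512x3 uint8, blue, green, red); there is no depth.
- env.get_calibration(name): a dict with "K" (3x3 intrinsics, pixels), "extrinsics" (4x4, takes a point from world to camera coordinates). Camera axes: x right, y up, looking along -z (the intrinsics and any distortion apply to the point x, -y, -z); pixel columns grow to the right and rows downward; lengths in mm; the calibration is good to about 2 mm. A picture is of the moment at which its call begins. get_calibration takes no time and is no camera call.
- env.job_done(): hands the job in; it is judged then, once.
The state is a dict: "t": time; "joints": joint angles; "qvel": joint speeds; "tau": joint torques, N m; "eef_pos": TCP position; "tcp_rot": TCP orientation; "ft_force": force on the tool from outside, world axes, zero at the start; "moment": the same for the moment, N m; "opening": opening from 0.0 (shut) to 1.0 (fully open); "grip_force": force on a finger pad.
Only numpy, scipy, OpenCV 4.12 (cv2) and the standard library are available. Lean on these libraries where they do the work, as an engineer would, in place of code of your own. Each camera call takes 0.05 s, during which the arm holds its last target. There are 200 camera calls.

## Task

Put both round aluminium samples from the wooden board into the clear jar by letting them fall through the white funnel that stands in it, so that both come to rest down in the jar. Let each one go close above the mouth of the funnel, not from high up, and leave the oblong metal block standing where it is.

Things in the scene. Friction and masses are not known exactly. Their poses are not given: they have to be found in the camera images.
- slug_a_center (a point): Round aluminium density sample: a plain solid upright cylinder, 24 mm in diameter and 30 mm tall, about 40 g. It stands on the sample board. This point is its centre, half-way up (15 mm above the top of the board); z is its axis, up at the start.
- slug_b_center (a point): The other round aluminium sample, identical; this point is its centre, half-way up, z along its axis. The wooden sample board is fixed, 90 x 270 mm and 6 mm thick, flat on the table, its long side roughly across in front of the robot (up to 23 degrees off). It lies left and the funnel right, or the other way about; a low cap and dish stand between them.
- funnel_mouth (a point): Centre of the white plastic funnel's mouth at rim level, 180 mm above the table; z up. Mouth 119 mm wide inside, 124 outside; the cone narrows over 60 mm to a straight stem 43 mm wide inside that ends 80 mm below the mouth, in a clear jar 54 mm wide inside with its floor 166 mm below the mouth. The jar sits in a wooden block 110 mm square, 40 mm tall. All fixed to the table.
- block_center (a point): Oblong aluminium block, to be left alone: 50 x 22 mm (long side across the board), 30 mm tall, the same metal as the round samples; this point is its centre, half-way up. Four things stand in a row along the middle of the board, about 65 mm apart, in any order: the two round samples, this block and a black tapered rubber bung 34 mm wide and 28 mm tall (a bystander).

How it is judged (in metres and radians):
At the end, for the whole second after the job is handed in: Both round samples lie at rest (slower than 0.03 m/s) inside the jar: their centres within 25 mm of the funnel's axis and at least 95 mm below its mouth, clear of the stem; the oblong block is within 30 mm of where it started and upright (within 0.2 rad) (horizontal distance between each of slug_a_center, slug_b_center and funnel_mouth below 0.025 m and z of each of slug_a_center, slug_b_center in the frame of funnel_mouth below -0.095 m and linear speed of each of slug_a, slug_b below 0.03 m/s and distance of block_center from where it was at the start of the episode below 0.03 m and angle between block_center's own z axis and vertical below 0.2 rad); the robot touches nothing.
It fails at once if a round sample is let go over the funnel with its centre more than 80 mm above the mouth ((z of slug_a_center in the frame of funnel_mouth above 0.08 m and horizontal distance between slug_a_center and funnel_mouth below 0.05 m and contact force between slug_a and the fingers below 0.01 N) or (z of slug_b_center in the frame of funnel_mouth above 0.08 m and horizontal distance between slug_b_center and funnel_mouth below 0.05 m and contact force between slug_b and the fingers below 0.01 N)).
It fails at once if the oblong block is moved by more than 30 mm (distance of block_center from where it was at the start of the episode above 0.03 m).
It also fails if it takes over 61 s, if anything falls off the work surface, if the arm or the gripper's body presses on something with over 40 N, if the wrist force passes 120 N, or if a joint passes its speed limit or range.

## Working session

There is one attempt and no reset: what is moved stays moved. The work goes in short steps, Python scripts to look and compute and a tool call to move; the robot and the scene stay as the last step left them, time stands still between calls to the robot, and variables do not carry over. Pictures are saved under pics/ and viewed, at most 10 in all, crops included, and the job is handed in when it is done.

Besides the shell and the picture viewer there is one more tool, called after "Request:" by a JSON object that holds its "op" and its "data". step_arm: Moves the arm, as the interface text tells. Its arguments: {"type":"object","properties":{"plan":{"type":"array"}},"required":["plan"]}

```bash
mkdir -p pics; python3 - <<'E'
from cell import env
import cv2,numpy as np
for n in("scene","top"):
    cv2.imwrite(f"pics/{n}0.png",env.read_camera(n)); c=env.get_calibration(n); print(n,{k:np.round(v,3).tolist() if not isinstance(v,str) else v for k,v in c.items()})
s=env.state();print(s)
E
```

```text
scene {'K': [[418.088, 0.0, 252.768], [0.0, 418.088, 188.57], [0.0, 0.0, 1.0]], 'extrinsics': [[0.061, 0.998, -0.013, -11.189], [-0.559, 0.045, 0.828, 143.739], [0.827, -0.044, 0.561, -1442.944], [0.0, 0.0, 0.0, 1.0]]}
top {'K': [[397.995, 0.0, 251.05], [0.0, 397.995, 193.826], [0.0, 0.0, 1.0]], 'extrinsics': [[-0.016, -1.0, 0.013, -12.974], [0.993, -0.014, 0.116, -523.54], [-0.116, 0.015, 0.993, -1052.12], [0.0, 0.0, 0.0, 1.0]]}
{'t': 0.1, 'joints': array([-1.40460639e+00,  4.91480213e-01,  1.55937166e+00, -1.17172866e-05,
        1.09169960e+00, -1.05583668e-01]), 'qvel': array([ 2.09142933e-03, -2.00372193e-03, -2.70247823e-03,  4.58738862e-04,
        8.83032147e-05, -6.71213058e-04]), 'tau': array([ 4.31757770e-03, -6.13623047e+01, -2.58606952e+01,  6.94472878e-02,
        4.70095722e-02, -6.40763005e-05]), 'eef_pos': array([ 167.76978453, -601.84688535,  214.13783134]), 'tcp_rot': array([-3.14063808e+00, -9.07127382e-05,  2.71778963e-01]), 'ft_force': array([-0.62205318, -0.2598903 ,  0.77818007]), 'moment': array([-0.02845954, -0.05260815,  0.00898932]), 'grip_force': 0.0, 'opening': 0.999993535166388}
```

View pics/scene0.png

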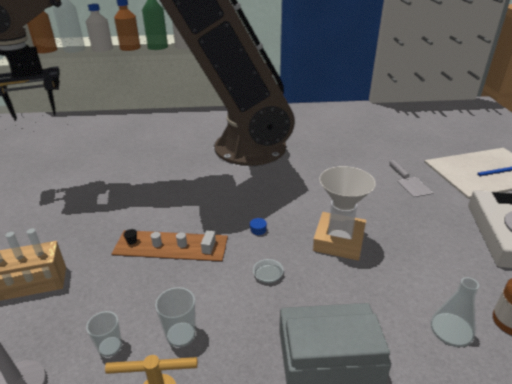

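View pics/top0.png

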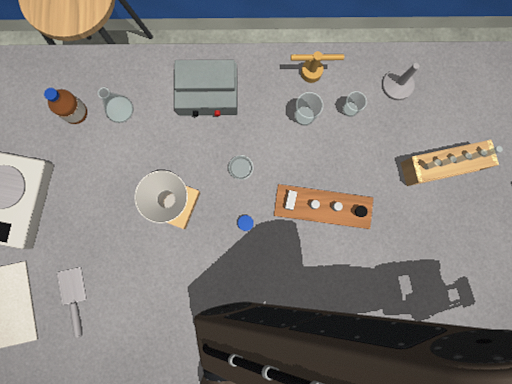

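The scene view shows the bung (130,237), slugs (156,239) and (181,240), and the block (208,242). In the top view the slugs are at (315,204) and (338,206), the block at (291,200), the bung at (361,211) and the funnel mouth at about (161,196). Next I'll zoom in and measure.

```bash
cat > h.py <<'E'
from cell import env
import cv2,numpy as np
C={n:env.get_calibration(n) for n in("scene","top")}
def P(n):
    c=C[n];return np.array(c["K"])@np.diag([1,-1,-1])@np.array(c["extrinsics"])[:3]
def proj(n,X):
    p=P(n)@np.append(X,1);return p[:2]/p[2]
def plane(n,uv,z):
    M=P(n);return np.append((lambda h:h[:2]/h[2])(np.linalg.solve(np.c_[M[:,0],M[:,1],M[:,2]*z+M[:,3]],[*uv,1])),z)
def tri(us,ut):
    h=cv2.triangulatePoints(P("scene"),P("top"),np.array(us,float).reshape(2,1),np.array(ut,float).reshape(2,1)).ravel()
    X=h[:3]/h[3];return X,np.abs(proj("scene",X)-us).max()
E
python3 - <<'E'
from h import *
def blobs(n,box):
    im=cv2.imread(f"pics/{n}0.png");x0,y0,x1,y1=box;c=im[y0:y1,x0:x1];hsv=cv2.cvtColor(c,cv2.COLOR_BGR2HSV)
    m=((hsv[...,1]<70)&(hsv[...,2]>120)).astype(np.uint8)
    k,l,s,ce=cv2.connectedComponentsWithStats(m,connectivity=4)
    for i in range(1,k):
        if s[i,4]>15: print(n,s[i]+[x0,y0,0,0,0],(ce[i]+[x0,y0]).round(2))
    return c
a=blobs("scene",(110,225,235,265));b=blobs("top",(270,180,380,232))
f=cv2.imread("pics/top0.png")[160:235,125:210]; g=cv2.imread("pics/scene0.png")[160:265,310:385]
r=lambda c,k:cv2.resize(c,None,fx=k,fy=k,interpolation=cv2.INTER_CUBIC)
W=np.zeros((590,800,3),np.uint8)
def put(c,x,y):W[y:y+c.shape[0],x:x+c.shape[1]]=c
put(r(a,4),0,0);put(r(b,4),0,165);put(r(f,3),0,370);put(r(g,3.8),505,0)
cv2.imwrite("pics/crop.png",W)
E
```

```text
scene [ 110  225  125   40 1998] [168.71 244.38]
top [ 270  180  110   52 2299] [331.78 201.91]
top [285 190  12  20 166] [290.78 199.7 ]
top [311 200   9   9  68] [314.97 203.94]
top [334 202   9   9  65] [337.82 206.  ]Traceback (most recent call last):
  File "<stdin>", line 14, in <module>
  File "<stdin>", line 13, in put
ValueError: could not broadcast input array from shape (225,255,3) into shape (220,255,3)
```

```bash
python3 - <<'E'
from h import *
a=cv2.imread("pics/scene0.png")[225:265,110:235];b=cv2.imread("pics/top0.png")[180:232,270:380]
f=cv2.imread("pics/top0.png")[160:235,125:210]; g=cv2.imread("pics/scene0.png")[160:265,310:385]
r=lambda c,k:cv2.resize(c,None,fx=k,fy=k,interpolation=cv2.INTER_CUBIC)
W=np.zeros((600,800,3),np.uint8)
def put(c,x,y):W[y:y+c.shape[0],x:x+c.shape[1]]=c
put(r(a,4),0,0);put(r(b,4),0,165);put(r(f,2.8),0,375);put(r(g,3.8),505,0)
cv2.imwrite("pics/crop.png",W)
for n,box in(("scene",(120,232,218,255)),("scene",(315,165,380,215)),("top",(130,165,190,228))):
    x0,y0,x1,y1=box;h=cv2.cvtColor(cv2.imread(f"pics/{n}0.png")[y0:y1,x0:x1],cv2.COLOR_BGR2HSV)
    for t in (140,160,180,195):
        k,l,s,ce=cv2.connectedComponentsWithStats(((h[...,1]<60)&(h[...,2]>t)).astype(np.uint8),connectivity=4)
        print(n,t,[((s[i]+[x0,y0,0,0,0]).tolist(),(ce[i]+[x0,y0]).round(1).tolist()) for i in range(1,k) if s[i,4]>12])
E
```

```text
scene 140 [([151, 232, 10, 6, 48], [155.1, 234.4]), ([176, 232, 10, 7, 54], [180.6, 234.6]), ([201, 232, 13, 13, 114], [207.2, 237.8])]
scene 160 [([151, 232, 9, 5, 36], [154.9, 234.2]), ([201, 232, 13, 13, 105], [207.1, 237.7]), ([176, 233, 9, 5, 35], [180.0, 234.9])]
scene 180 []
scene 195 []
scene 140 [([318, 165, 62, 31, 1208], [353.6, 179.5]), ([326, 200, 7, 6, 21], [329.4, 202.5]), ([322, 208, 8, 5, 19], [326.1, 210.2])]
scene 160 [([352, 168, 24, 28, 308], [365.1, 183.8])]
scene 180 []
scene 195 []
top 140 [([130, 165, 60, 63, 3273], [156.8, 194.1]), ([186, 221, 4, 7, 18], [188.1, 224.7])]
top 160 [([130, 165, 60, 63, 2498], [155.8, 191.5]), ([130, 183, 5, 8, 25], [131.8, 186.5])]
top 180 [([134, 171, 54, 53, 1107], [154.4, 189.3]), ([164, 194, 11, 14, 112], [169.2, 200.4])]
top 195 [([135, 171, 33, 31, 531], [151.1, 184.4]), ([169, 172, 8, 4, 15], [172.3, 173.5]), ([182, 181, 6, 26, 39], [185.4, 193.5]), ([164, 194, 11, 13, 102], [169.2, 200.3]), ([135, 201, 11, 17, 31], [138.9, 209.4])]
```

View pics/crop.png

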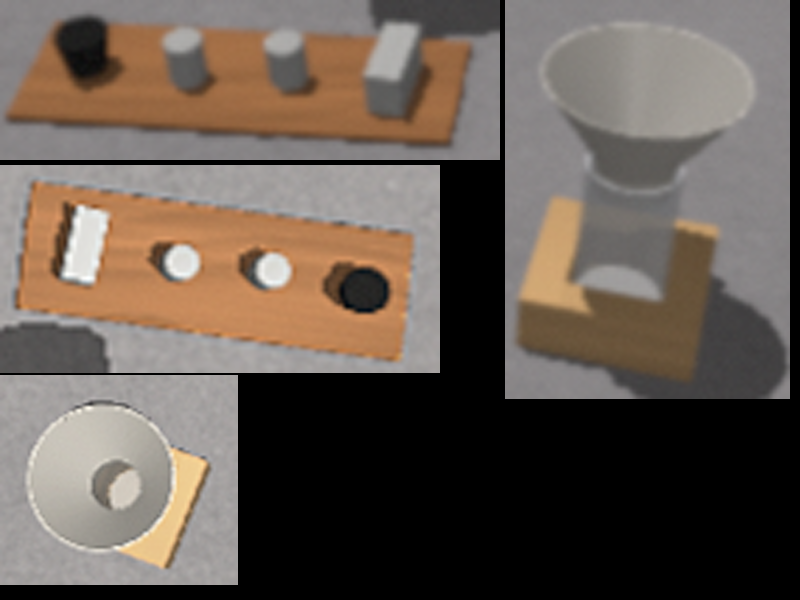

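The crop shows the slug top centres at scene (155.7,234.3) and (180.9,234.6), and top view (315.0,203.9) and (337.8,206.0). The rim centre is at scene (346.9,180.7) and top (160.6,195.9).

```bash
python3 - <<'E'
from h import *
for n,s,t in(("far(bung side)",(155.7,234.3),(337.8,206.0)),("near block",(180.9,234.6),(315,203.9)),("funnel",(346.9,180.7),(160.6,195.9)),("board corner",(110+57/4,225+22/4),(270+411/4,180+70/4)) ,("board far",(110+449/4,225+143/4),(270+35/4,180+17/4))):
    X,e=tri(s,t);z={"f":178}.get(n[0],36);print(n,X.round(1),round(e,2))
for n,z in(("top",36),):
  A=plane("top",(337.8,206),36);B=plane("top",(315,203.9),36);print(A,B,np.linalg.norm(A-B))
print(plane("scene",(155.7,234.3),36),plane("scene",(180.9,234.6),36),plane("top",(160.6,195.9),180),plane("scene",(346.9,180.7),180))
d=B-A;print("row yaw deg",np.degrees(np.arctan2(d[1],d[0])))
a,b=plane("top",(270+91/4,180+42/4),36),plane("top",(270+78/4,180+118/4),36);print("block yaw",np.degrees(np.arctan2(*(a-b)[[1,0]])),(a+b)/2)
s=env.state();print(s["eef_pos"],s["tcp_rot"],np.degrees(s["tcp_rot"]))
E
```

```text
far(bung side) [ 486.2 -254.1   35.3] 0.34
near block [ 492.8 -192.6   35.8] 0.22
funnel [504.2 193.3 177.6] 0.05
board corner [ 503.6 -329.    68.8] 4.4
board far [ 5.528e+02 -9.690e+01  5.000e-01] 0.97
[ 486.19747003 -254.80707935   36.        ] [ 492.79030134 -193.20479327   36.        ] 61.95407230648197
[ 487.27684296 -253.010739     36.        ] [ 493.07537733 -192.07234182   36.        ] [503.9429037  192.64457782 180.        ] [507.77960737 192.21251706 180.        ]
row yaw deg 83.8913136099523
block yaw -11.217016818269022 [ 504.38685178 -128.85584744   36.        ]
[ 167.76978453 -601.84688535  214.13783134] [-3.14063808e+00 -9.07127382e-05  2.71778963e-01] [-1.79945307e+02 -5.19745704e-03  1.55717875e+01]
```

Triangulated heights come out at 35.5 mm for the slug tops and 178 mm for the rim, which agree with the text. I'll turn the tool to yaw 83°, so the fingers close across the board, and move over slug F (486,-254).

Request:
{"op": "step_arm", "data": {"plan": [[[400,-250,0,-67.4,1],[400,-250,0,-67.4,1],[400,-250,0,-67.4,1],[400,-250,0,-67.4,1],[400,-250,0,-67.4,1],[400,-250,0,-67.4,1],[400,-250,0,-67.4,1],[400,-250,0,-67.4,1]]]}}

```text
t: 0.77
eef_pos: [393.6, -354.2, 214.6]
tcp_rot: [-3.141, -0.0, 1.278]
ft_force: [0.4, -0.6, 0.6]
opening: 1.002
grip_force: 0.0
```

Request:
{"op": "step_arm", "data": {"plan": [[[122.6,60,0,-9.8,1],[122.6,60,0,-9.8,1],[122.6,60,0,-9.8,1],[122.6,60,0,-9.8,1],[122.6,60,115,-9.8,0.2],[122.6,60,115,-9.8,0.2],[122.6,60,115,-9.8,0.2],[122.6,60,115,-9.8,0.2]]]}}

```text
t: 1.43
eef_pos: [483.7, -255.0, 94.4]
tcp_rot: [-3.133, -0.004, 1.443]
ft_force: [-0.7, 0.9, -0.7]
opening: 0.777
grip_force: 0.0
```

```bash
python3 - <<'E'
from h import *
r=lambda c,k:cv2.resize(c,None,fx=k,fy=k,interpolation=cv2.INTER_CUBIC)
a=env.read_camera("scene")[180:270,90:240];b=env.read_camera("top")[150:250,260:400]
a,b=r(a,3),r(b,3);W=np.zeros((600,450,3),np.uint8);W[:270,:450]=a;W[280:580,:420]=b
cv2.imwrite("pics/c2.png",W);s=env.state();print(s["eef_pos"],s["tcp_rot"],s["opening"])
for z in(36,):print(proj("top",s["eef_pos"]),proj("scene",s["eef_pos"]))
E
```

```text
[ 485.96156784 -256.67573644   99.6352427 ] [-3.13992351e+00 -7.82655572e-04  1.44251701e+00] 0.6913451242528328
[344.26864537 203.93570632] [150.2773818  213.07635337]
```

View pics/c2.png

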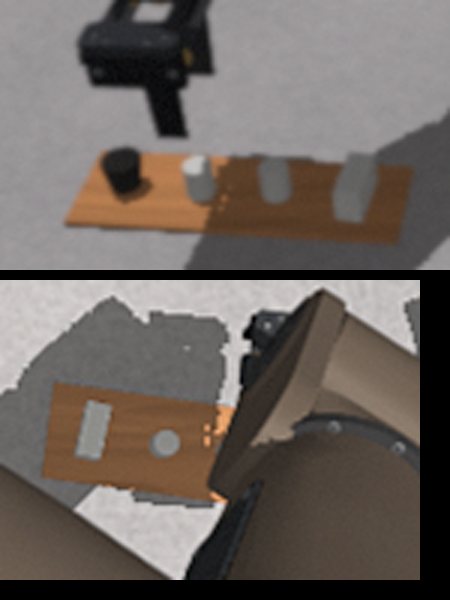

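The scene view shows the open near finger at about (148,225), just above and left of slug F, as predicted. The top view is blocked by the arm. I'll descend with a +3 mm correction in y.

Request:
{"op": "step_arm", "data": {"plan": [[[3,0,40,0,0.3],[3,0,70,0,0.3],[3,0,82,0,0.3],[3,0,88,0,0.3],[3,0,88,0,0.3],[3,0,88,0,-1],[3,0,88,0,-1],[3,0,88,0,-1]]]}}

```text
t: 2.2
eef_pos: [487.1, -254.0, 13.2]
tcp_rot: [3.139, 0.001, 1.443]
ft_force: [-0.2, -0.0, -0.4]
opening: 0.499
grip_force: 0.0
```

Request:
{"op": "step_arm", "data": {"plan": [[[0,0,0,0,-1],[0,0,0,0,-1],[0,0,0,0,-1],[0,0,0,0,-1],[0,0,0,0,-1]]]}}

```text
t: 2.62
eef_pos: [486.6, -253.6, 11.9]
tcp_rot: [3.141, 0.0, 1.443]
ft_force: [-0.4, 0.8, 3.8]
opening: 0.244
grip_force: 30.0
```

Gripped at about 23 mm opening. Lifting.

Request:
{"op": "step_arm", "data": {"plan": [[[0,0,-20,0,-1],[0,0,-55,0,-1],[0,0,-95,0,-1],[0,0,-135,0,-1],[0,0,-170,0,-1],[0,0,-200,0,-1],[0,0,-205,0,-1],[0,0,-205,0,-1]]]}}

```text
t: 3.28
eef_pos: [486.9, -253.8, 218.3]
tcp_rot: [3.138, 0.002, 1.443]
ft_force: [0.2, -0.3, -0.4]
opening: 0.25
grip_force: 30.0
```

```bash
python3 - <<'E'
from h import *
a=env.read_camera("scene")[120:270,70:240]
cv2.imwrite("pics/c3.png",cv2.resize(a,None,fx=3,fy=3,interpolation=cv2.INTER_CUBIC));s=env.state();p=s["eef_pos"];psi=s["tcp_rot"][2];print(p,s["tcp_rot"])
d=np.array([504.5,193])-p[:2];c,n=np.cos(psi),np.sin(psi);print("tool shift",d@[c,n],d@[n,-c])
E
```

```text
[ 486.3670452  -253.43449752  216.51060295] [3.14110029e+00 3.69958088e-04 1.44288189e+00]
tool shift 445.10031784293506 -38.965005877060705
```

View pics/c3.png

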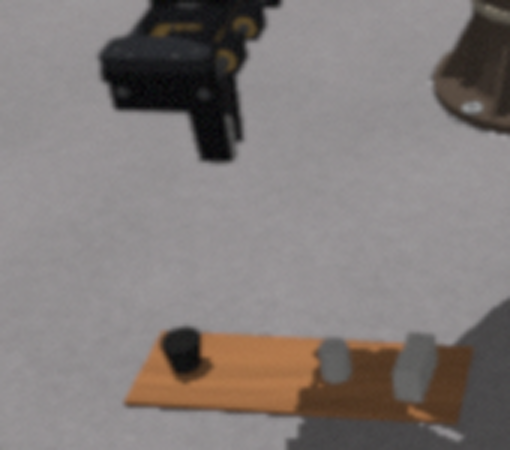

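The slug has left the board at scene (132,242) and is held behind the near finger. The block and slug N haven't moved. Carrying it to the funnel.

Request:
{"op": "step_arm", "data": {"plan": [[[15,-1,0,0,-1],[45,-4,0,0,-1],[80,-7,0,0,-1],[118,-10,0,0,-1],[158,-14,0,0,-1],[198,-17,0,0,-1],[238,-21,0,0,-1],[278,-24,0,0,-1]]]}}

```text
t: 4.0
eef_pos: [496.7, 27.8, 214.8]
tcp_rot: [-3.138, 0.0, 1.443]
ft_force: [0.8, -0.6, -1.3]
opening: 0.251
grip_force: 30.0
```

Request:
{"op": "step_arm", "data": {"plan": [[[38,-3,0,0,-1],[75,-7,0,0,-1],[110,-10,0,0,-1],[138,-12,0,0,-1],[156,-14,0,0,-1],[167,-15,0,0,-1],[167,-15,0,0,-1],[167,-15,0,0,-1]]]}}

```text
t: 4.67
eef_pos: [504.0, 192.7, 215.5]
tcp_rot: [-3.14, 0.001, 1.444]
ft_force: [0.6, -0.4, -1.1]
opening: 0.247
grip_force: 30.0
```

```bash
python3 - <<'E'
from h import *
r=lambda c,k:cv2.resize(c,None,fx=k,fy=k,interpolation=cv2.INTER_CUBIC)
a=r(env.read_camera("scene")[110:260,280:420],3.5);b=r(env.read_camera("top")[140:250,110:220],2.6);W=np.zeros((525,780,3),np.uint8);W[:,:490]=a;W[:286,490:776]=b
cv2.imwrite("pics/c4.png",W);s=env.state();p=s["eef_pos"];print(p,s["tcp_rot"],s["grip_force"],proj("scene",p),proj("top",p))
E
```

```text
[504.38689018 191.8523422  216.0896149 ] [-3.14070455e+00  6.37654302e-04  1.44210175e+00] 29.999727308750153 [348.224621   166.00873493] [157.53460767 193.91245895]
```

View pics/c4.png

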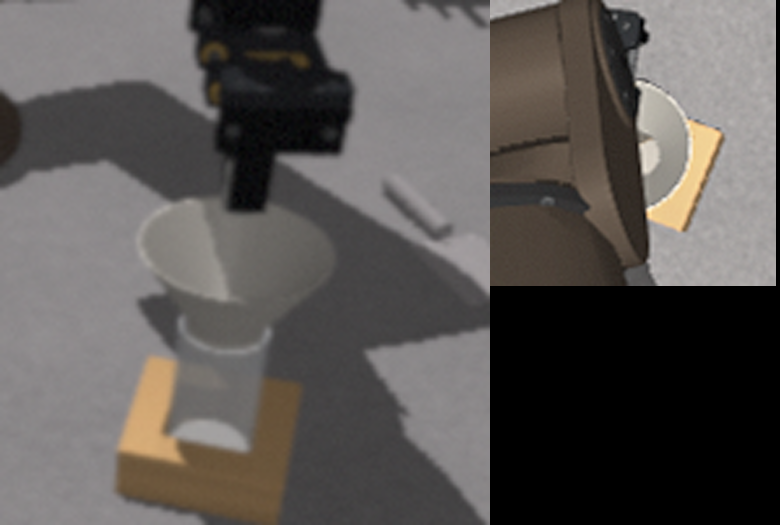

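The slug's finger tip at scene (350.6,170) hangs above the middle of the mouth, but maybe a few mm to the right. I'll compare that with its offset at the pick, and I'll also measure the gap from the rim.

```bash
python3 - <<'E'
from h import *
for p,o in(((486.4,-253.4,216.5),(70+217/3-.3,120+158/3-.3)),((504.4,191.9,216.1),(280+249/3.5-.3,110+210/3.5-.3)),((486,-256.7,99.6),(90+173/3-.3,180+135/3-.3))):
  k=35 if p[2]<150 else 18
  q=proj("scene",np.array(p)+[k,-k*.12,0]);print(q.round(1),np.round(o,1),np.round(o-q,1))
im=cv2.imread("pics/c4.png")
print(plane("scene",(346.9,180.7),178),plane("top",(160.6,195.9),178))
E
```

```text
[141.4 174.8] [142.  172.4] [ 0.7 -2.4]
[349.4 170.4] [350.8 169.7] [ 1.5 -0.7]
[146.2 222.6] [147.4 224.7] [1.2 2.1]
[504.77498851 193.19466307 178.        ] [504.1724912 193.0712747 178.       ]
```

The offset is a consistent bias of about 1 px, so it's fine. I'll shift -2 mm, lower 20 mm and release.

Request:
{"op": "step_arm", "data": {"plan": [[[-2,0,10,0,-1],[-2,0,20,0,-1],[-2,0,20,0,-1],[-2,0,20,0,-1],[-2,0,20,0,-1],[-2,0,20,0,0.4],[-2,0,20,0,0.4],[-2,0,20,0,0.4]]]}}

```text
t: 5.43
eef_pos: [504.5, 190.9, 196.9]
tcp_rot: [3.141, -0.0, 1.443]
ft_force: [-0.1, 0.4, -0.6]
opening: 0.401
grip_force: 0.0
```

Request:
{"op": "step_arm", "data": {"plan": [[[0,0,0,0,0.4],[0,0,0,0,0.4],[0,0,0,0,0.4],[0,0,-15,0,0.4],[0,0,-25,0,0.4],[0,0,-25,0,0.4]]]}}

```text
t: 5.93
eef_pos: [505.2, 191.1, 223.6]
tcp_rot: [3.138, -0.001, 1.443]
ft_force: [0.2, 0.2, -0.5]
opening: 0.695
grip_force: 0.0
```

```bash
python3 - <<'E'
from h import *
r=lambda c,k:cv2.resize(c,None,fx=k,fy=k,interpolation=cv2.INTER_CUBIC)
cv2.imwrite("pics/c5.png",r(env.read_camera("scene")[150:260,300:400],5));s=env.state();p=s["eef_pos"];psi=s["tcp_rot"][2];print(p,s["tcp_rot"],s["opening"])
d=np.array([492.9,-192.3])-p[:2];c,n=np.cos(psi),np.sin(psi);print("tool shift",d@[c,n],d@[n,-c])
E
```

```text
[504.79487411 190.94130235 222.5466169 ] [ 3.13940343e+00 -7.13885154e-04  1.44290609e+00] 0.6979029346053514
tool shift -381.62853601521925 37.081590511996694
```

View pics/c5.png

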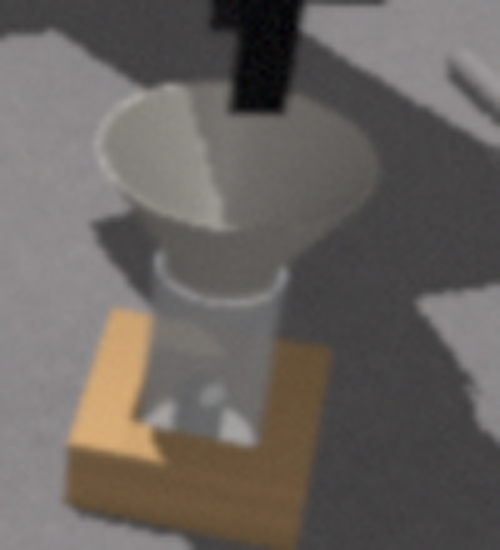

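The first slug is at the bottom of the jar, at about scene (341,231). Going back for slug N.

Request:
{"op": "step_arm", "data": {"plan": [[[-40,4,0,0,0.3],[-80,8,0,0,0.3],[-120,12,0,0,0.3],[-160,16,0,0,0.3],[-200,19,0,0,0.3],[-240,23,0,0,0.3],[-280,27,0,0,0.3],[-320,31,0,0,0.3]]]}}

```text
t: 6.65
eef_pos: [493.6, -132.4, 221.3]
tcp_rot: [-3.141, 0.0, 1.443]
ft_force: [0.5, -0.4, -0.4]
opening: 0.651
grip_force: 0.0
```

Request:
{"op": "step_arm", "data": {"plan": [[[-35,3,0,0,0.3],[-55,5,0,0,0.3],[-62,6,0,0,0.3],[-62,6,40,0,0.3],[-62,6,80,0,0.3],[-62,6,110,0,0.3],[-62,6,122,0,0.3],[-62,6,122,0,0.3]]]}}

```text
t: 7.32
eef_pos: [491.0, -191.4, 96.6]
tcp_rot: [-3.136, -0.002, 1.443]
ft_force: [-0.2, 0.4, -0.1]
opening: 0.648
grip_force: 0.0
```

```bash
python3 - <<'E'
from h import *
cv2.imwrite("pics/c6.png",cv2.resize(env.read_camera("scene")[170:270,100:240],None,fx=4,fy=4,interpolation=cv2.INTER_CUBIC));s=env.state();p=s["eef_pos"];psi=s["tcp_rot"][2];print(p,s["opening"])
d=np.array([492.9,-192.3])-p[:2];c,n=np.cos(psi),np.sin(psi);print("tool shift",d@[c,n],d@[n,-c])
E
```

```text
[ 491.81411514 -191.84959387   98.41194843] 0.6500831706397955
tool shift -0.30873303943162556 1.1343260145884495
```

View pics/c6.png

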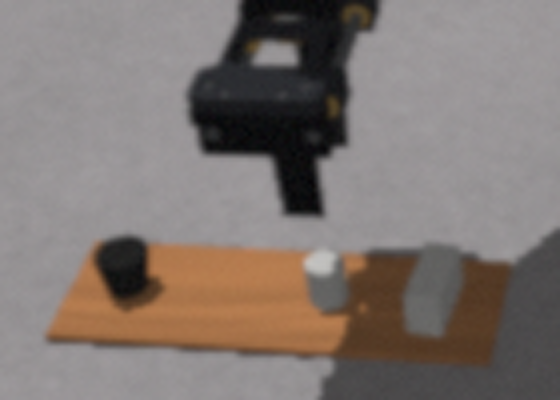

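The near finger, at scene (175,223), lines up above slug N at (181,235), just as it did for the first pick. Descending and gripping.

Request:
{"op": "step_arm", "data": {"plan": [[[0,1,40,0,0.3],[0,1,70,0,0.3],[0,1,82,0,0.3],[0,1,87,0,0.3],[0,1,87,0,0.3],[0,1,87,0,-1],[0,1,87,0,-1],[0,1,87,0,-1]]]}}

```text
t: 8.03
eef_pos: [494.0, -193.2, 14.0]
tcp_rot: [3.139, 0.001, 1.443]
ft_force: [0.5, 0.2, -0.1]
opening: 0.497
grip_force: 0.0
```

Request:
{"op": "step_arm", "data": {"plan": [[[0,0,0,0,-1],[0,0,0,0,-1],[0,0,0,0,-1],[0,0,0,0,-1],[0,0,0,0,-1]]]}}

```text
t: 8.45
eef_pos: [493.4, -193.0, 12.9]
tcp_rot: [3.141, 0.0, 1.443]
ft_force: [-0.6, -0.5, 4.2]
opening: 0.244
grip_force: 30.0
```

Request:
{"op": "step_arm", "data": {"plan": [[[0,0,-20,0,-1],[0,0,-55,0,-1],[0,0,-95,0,-1],[0,0,-135,0,-1],[0,0,-170,0,-1],[0,0,-200,0,-1],[0,0,-205,0,-1],[0,0,-205,0,-1]]]}}

```text
t: 9.12
eef_pos: [493.7, -193.1, 219.3]
tcp_rot: [3.138, 0.001, 1.443]
ft_force: [-0.2, -0.5, -0.9]
opening: 0.248
grip_force: 30.0
```

Request:
{"op": "step_arm", "data": {"plan": [[[15,-1,0,0,-1],[45,-4,0,0,-1],[80,-8,0,0,-1],[118,-12,0,0,-1],[158,-16,0,0,-1],[198,-20,0,0,-1],[238,-24,0,0,-1],[276,-27.5,0,0,-1]]]}}

```text
t: 9.78
eef_pos: [500.2, 86.3, 215.7]
tcp_rot: [-3.139, 0.001, 1.443]
ft_force: [0.5, -0.8, -0.1]
opening: 0.245
grip_force: 30.0
```

Request:
{"op": "step_arm", "data": {"plan": [[[36,-3.5,0,0,-1],[66,-7,0,0,-1],[88,-9,0,0,-1],[101,-10.5,0,0,-1],[106.5,-10.5,0,0,-1],[106.5,-10.5,0,0,-1],[106.5,-10.5,0,0,-1]]]}}

```text
t: 10.37
eef_pos: [504.3, 190.5, 216.9]
tcp_rot: [-3.141, 0.001, 1.443]
ft_force: [0.6, 0.5, -1.1]
opening: 0.246
grip_force: 30.0
```

Request:
{"op": "step_arm", "data": {"plan": [[[0,0,10,0,-1],[0,0,20,0,-1],[0,0,20,0,-1],[0,0,20,0,-1],[0,0,20,0,-1],[0,0,20,0,0.4],[0,0,20,0,0.4],[0,0,20,0,0.4]]]}}

```text
t: 11.03
eef_pos: [504.6, 191.3, 197.9]
tcp_rot: [3.141, -0.0, 1.443]
ft_force: [0.2, -0.1, -0.7]
opening: 0.402
grip_force: 0.0
```

Request:
{"op": "step_arm", "data": {"plan": [[[0,0,0,0,0.4],[0,0,0,0,0.4],[0,0,0,0,0.4],[0,0,-20,0,0.4],[0,0,-50,0,0.4],[0,0,-80,0,0.4],[0,0,-80,0,0.4],[0,0,-80,0,0.4]]]}}

```text
t: 11.7
eef_pos: [504.8, 191.5, 278.9]
tcp_rot: [3.139, -0.001, 1.443]
ft_force: [0.1, -0.3, -1.1]
opening: 0.701
grip_force: 0.0
```

```bash
python3 - <<'E'
from h import *
r=lambda c,k:cv2.resize(c,None,fx=k,fy=k,interpolation=cv2.INTER_CUBIC)
im=env.read_camera("scene");W=np.zeros((550,790,3),np.uint8);W[:550,:400]=r(im[150:260,300:380],5);W[:120,400:775]=r(im[225:265,110:235],3)
cv2.imwrite("pics/c7.png",W);print(env.state()["eef_pos"])
E
```

```text
[504.25174834 191.31358061 277.55605057]
```

View pics/c7.png

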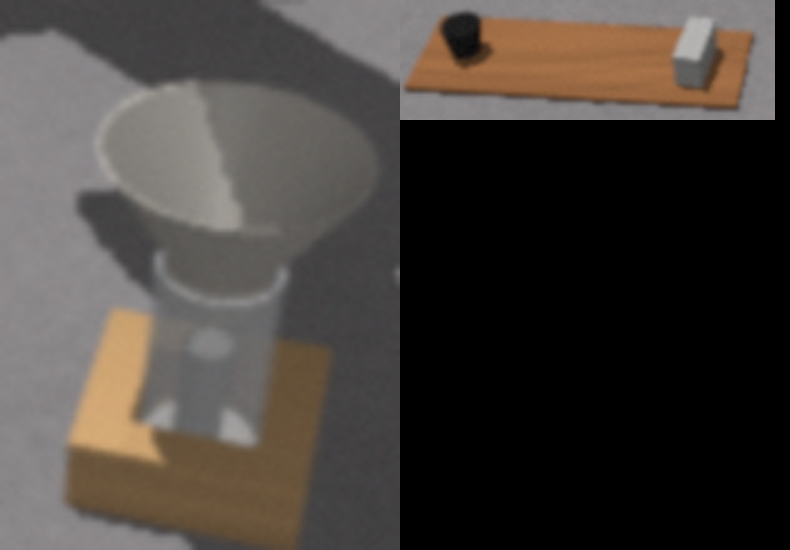

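The slugs stand stacked in the jar, with the top face at about scene (342,218). That puts the upper centre roughly 120 mm below the mouth. The block hasn't moved, so I'm handing in.

```bash
python3 -c "
from cell import env
print(env.job_done())"
```

```text
the job is handed in; nothing more can be done
None
```

Both round samples are stacked at rest in the jar, each let go about 25 mm above the funnel mouth, the oblong block is where it started, and the job is handed in (no verdict came back).

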